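# Shut and lock the access panel of a flight-electronics case

### The arm

A 6-joint arm with a two-finger parallel gripper is mounted at the origin on the work surface. World frame = base frame: x ahead of the robot, y to its left, z up, the work surface at z = 0. Lengths are in m, angles in rad, forces in N, time in s.
With the tool pointing down it reaches from about 0.375 to 0.9 m from the base axis. Payload 3.1 kg.
Tool frame: the origin (TCP) lies at the very end of the fingers, on their centre line; the grasp point (between the pads) lies 19 mm behind it; z points along the fingers, y is the line along which they close (so a half turn about z gives the same grasp; the last joint's range is limited). The gripper opens to 87 mm and grips with 3 to 60 N. Pads are 19 mm wide; open, the fingers measure 117 mm over their backs; the gripper's body (75 mm by 190 mm) begins 51 mm behind the grasp point.
Start: joints at [-1.345, 0.527, 1.433, -0, 1.181, -0.178], TCP at [0.246, -0.574, 0.223] pointing down, gripper open.
Joint ranges: [-3.08, 3.08], [-0.75, 2.2], [0.22, 2.44], [-1.43, 4.57], [0, 2.65], [-2.85, 2.85]. Speed limits (rad/s): [2.79, 2.79, 3.14, 3.14, 3.14, 3.14].

### API

Orientations are given as a unit quaternion [x, y, z, w].
In Python, from rig import status, viewer, robot gives the robot as it stands.
- The arm moves only by the tool arm_command, never from a script. Its arguments are lists of equal length, an entry for each row: "delta_rot": the turn, a rotation vector about the tool's x, y, z in degrees, a list of three; "delta_pos": the shift along the tool's x, y, z in m, a list of three; "gripper": the closure, from -1 (fully open) to 1 (shut). In form: {"delta_rot": [[rx, ry, rz], ...], "delta_pos": [[dx, dy, dz], ...], "gripper": [gripper, ...]}. A call has 1 to 12 rows; each row is the pose to reach, as a shift and turn from the pose commanded when the call began, along the tool's axes at that moment; what a row does not reach only later rows make up. A row lasts 1/12 s, in which the tool goes at most 41.7 mm and 7.16 degrees, less where a joint would pass 70% of its speed; a pose out of reach is approached as far as the arm can. A call with a gripper value outside its range is refused whole. The fingers move at their own pace and stop on an object; "grip_force" is the grip in N (left out, the last holds). Time passes only in rows, so rows that repeat a pose let the fingers close. It gives the time, the measured TCP pose, the force, the opening and the grip force at its end, in the units of the state.
- status.get_obs(): the state, without advancing time (a new reading comes with each control period).
- viewer.camera(name): name is "scene" or "top" or "wrist"; returns a dict with "pixels" (480x640x3 uint8, blue, green, red), "fx", "fy", "cx", "cy" (pixels), "pose" (4x4, takes a point from camera to world coordinates); the wrist camera has in their place "mount" (4x4, takes a point from camera to tool coordinates, whose origin is the TCP and whose axes are the flange's). Camera axes: x right, y down, z forward; pixel columns grow to the right and rows downward; lengths in m; the calibration is good to about 2 mm. A picture is of the moment at which its call begins: read the wrist's pose just before it. There is no depth.
- robot.hand_in(): hands the job in; it is judged then, once.
The state is a dict: "time": time; "q": joint angles; "joint_velocities": joint speeds; "joint_torque": joint torques, N m; "position": TCP position; "tool_rot": TCP orientation; "ft_force": force on the tool from outside, world axes, zero at the start; "moment": the same for the moment, N m; "grip_width": finger opening in m; "grip_force": force on a finger pad.
Only numpy, scipy, OpenCV 4.12 (cv2) and the standard library are available. Lean on these libraries where they do the work, as an engineer would, in place of code of your own. Each camera call takes 0.05 s, during which the arm holds its last target. There are 200 camera calls.

### The job

Lock up the electronics case: push its half-open hinged panel all the way shut with the fingertips, then set a fingertip in the slot of the round quarter-turn fastener and turn it clockwise (seen from above) as far as it goes, so that the panel is locked. Only push and turn: nothing is gripped or lifted (keep the fingers out from under the panel, and do not raise it), and the meter, the screwdriver and the jar stay where they are.

Things in the scene. Friction and masses are not known exactly. Their poses are not given: they have to be found in the camera images.
- case: bare aluminium electronics case fixed to the bench, 200 mm deep (its x) by 290 mm wide (its y) by 85 mm high, open at the top under its panel. Origin: centre of its underside, on the bench; its x points to the hinge side (away from the robot), z up. The panel's hinge line runs along y at x = +100 mm, z = 85 mm
- panel (a joint): opening angle of the panel, rad: 0 = shut flat on the case, grows as its front edge rises; starts between 0.4 and 0.65. The stiff hinge stays where it is left; pushing it shut takes about 3 to 10 N and it stops dead at 0. The fastener must still be unlocked when the panel comes down, or its tongue strikes the keeper inside the case
- panel_front (a point): middle of the free front edge of the panel, on its top face. The panel is a flat aluminium plate 200 mm from hinge to front edge, 290 mm wide, 4 mm thick; its underside is level with the hinge line, its top 89 mm above the bench when shut. x points to the hinge, z out of its top
- cam (a joint): angle of the quarter-turn fastener, rad: 0 = unlocked, slot parallel to the panel's front edge; 1.571 = locked against its stop, slot running front to back. Grows clockwise seen from above. It starts between 0 and 0.25, stays where it is left, and takes about 0.08 N m (3 N at 30 mm from the axis; near the axis much more)
- slot (a point): centre of the floor of the fastener's slot, on the turning axis (panel shut: case x = -38 mm, y = 0, z = 92 mm). Its y axis runs along the slot and turns with it; z out of the panel. The slot is straight, 38 mm wide, 14 mm deep, right across the 96 mm round fastener between two raised black jaws. A fingertip in one half of it, moved in an arc about the axis, takes up the play, then turns it
- ring_top (a point): centre of the top of the fixed steel ring around the fastener: 100 mm inside, 112 mm outside diameter, as high as the jaws (17 mm above the panel's top), 62 mm behind the panel's front edge, midway across its width. It closes the ends of the slot
- meter: bystander: yellow hand-held multimeter lying flat, 160 x 80 x 32 mm with a black dial to 40 mm; origin under its centre
- driver: bystander: screwdriver lying on the bench, about 160 mm long; origin under its middle, x along it
- jar: bystander: clear jar with a white lid, 56 mm diameter, 70 mm high, standing; origin under its centre
- gasket (a point): black rubber sheet bonded under the panel, 188 x 276 x 3 mm, moving with it: fingers have no business there. This point: centre of its upper face, on the panel's underside

How it is judged:
By the outcome, as a careful person would: the job done as asked, in the order asked, and still so for the second after the job is handed in, with the robot touching nothing.
It also fails if it takes over 45 s, if anything falls off the work surface, if the arm or the gripper's body presses on something with over 40 N, if the wrist force passes 120 N, or if a joint passes its speed limit or range.

## Working session

There is one attempt and no reset: what is moved stays moved. The work goes in short steps, Python scripts to look and compute and a tool call to move; the robot and the scene stay as the last step left them, time stands still between calls to the robot, and variables do not carry over. Pictures are saved under pics/ and viewed, at most 10 in all, crops included, and the job is handed in when it is done.

Besides the shell and the picture viewer there is one more tool, called after "Call:" as name(argument=value, ...), one argument or row to a line, values as JSON. arm_command: Moves the arm, as the interface text tells. Its arguments: {"type":"object","properties":{"delta_rot":{"type":"array","items":{"type":"array","items":{"type":"number"}}},"delta_pos":{"type":"array","items":{"type":"array","items":{"type":"number"}}},"gripper":{"type":"array","items":{"type":"number"}},"grip_force":{"type":"number"}},"required":["delta_rot","delta_pos","gripper"]}

```bash
ls; mkdir -p pics; python3 - <<'E'
from rig import status, viewer, robot
import cv2, numpy as np
o=status.get_obs(); print({k:np.round(v,3).tolist() for k,v in o.items()})
a=viewer.camera("scene"); b=viewer.camera("top")
cv2.imwrite("pics/s1.png",a["pixels"]); cv2.imwrite("pics/t1.png",b["pixels"])
for c in (a,b): print(c["fx"],c["fy"],c["cx"],c["cy"],np.round(c["pose"],3).tolist())
E
```

```text
pics
{'time': 0.0, 'q': [-1.345, 0.528, 1.434, 0.0, 1.181, -0.179], 'joint_velocities': [0.001, -0.0, -0.001, 0.0, 0.001, -0.001], 'joint_torque': [0.0, -44.004, -17.659, 0.064, 0.058, -0.0], 'position': [0.246, -0.574, 0.222], 'tool_rot': [0.98, 0.201, -0.0, -0.001], 'ft_force': [-0.644, 1.462, -0.18], 'moment': [-0.01, 0.016, 0.0], 'grip_force': 0.0, 'grip_width': 0.087}
595.3717288387955 595.3717288387955 324.6796636304232 236.50371141943296 [[-0.187, 0.835, -0.517, 1.324], [0.982, 0.162, -0.094, 0.165], [0.006, -0.526, -0.851, 1.236], [0.0, 0.0, 0.0, 1.0]]
479.93301048307035 479.93301048307035 324.02839881098913 244.4723543869149 [[-0.015, -0.986, 0.168, 0.465], [-1.0, 0.012, -0.018, 0.04], [0.016, -0.168, -0.986, 1.049], [0.0, 0.0, 0.0, 1.0]]
```

View pics/s1.png

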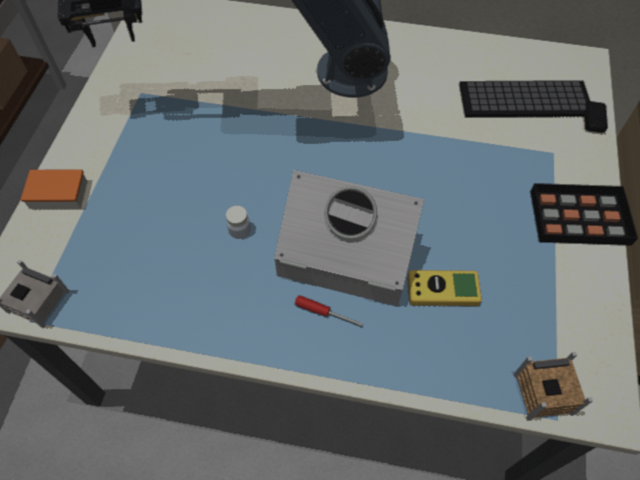

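View pics/t1.png

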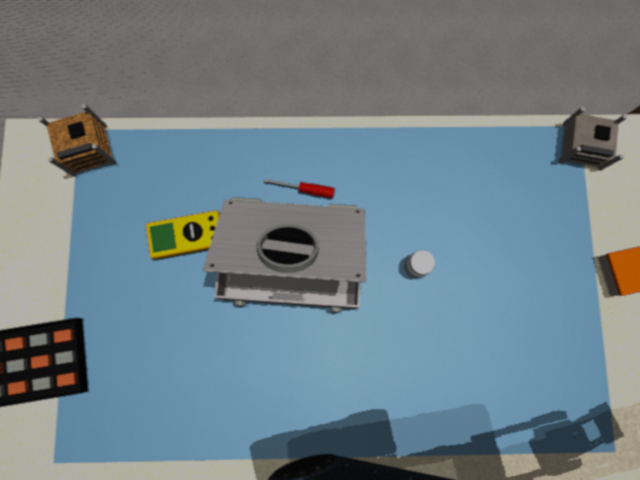

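The scene view shows the panel's front corners near (295,173) and (422,200), and its hinge corners near (278,258) and (405,292). In the top view the front corners are near (366,281) and (206,270), the hinge corners near (366,207) and (224,199), and the fastener at (288,247). The meter touches close to the case's +y side and the jar stands off to -y. I'll triangulate the corners next.

```bash
cat > h.py <<'E'
import cv2, numpy as np
from rig import status, viewer, robot
from scipy.spatial.transform import Rotation as R
def P(c):
    K=np.array([[c["fx"],0,c["cx"]],[0,c["fy"],c["cy"]],[0,0,1]])
    return K@np.linalg.inv(c["pose"])[:3]
def tri(ca,pa,cb,pb):
    X=cv2.triangulatePoints(P(ca),P(cb),np.float64(pa).T,np.float64(pb).T); X=(X[:3]/X[3]).T
    e=[np.linalg.norm((lambda v:v[:2]/v[2])(P(c)@np.r_[x,1])-p) for c,ps in((ca,pa),(cb,pb)) for x,p in zip(X,ps)]
    return X,np.round(e,1)
def plane(c,p,z):
    d=c["pose"][:3,:3]@np.array([(p[0]-c["cx"])/c["fx"],(p[1]-c["cy"])/c["fy"],1]); o=c["pose"][:3,3]
    return o+d*(z-o[2])/d[2]
def sub(c,ps,w=4):
    g=cv2.cvtColor(c["pixels"],cv2.COLOR_BGR2GRAY)
    return cv2.cornerSubPix(g,np.float32(ps).reshape(-1,1,2),(w,w),(-1,-1),(3,30,.01)).reshape(-1,2)
E
python3 - <<'E'
from h import *
a=viewer.camera("scene"); b=viewer.camera("top")
sa=sub(a,[(295,173),(422,200),(278,258),(406,291),]); sb=sub(b,[(366,281),(206,270),(366,207),(224,199)])
print(sa.round(1).tolist(),sb.round(1).tolist())
X,e=tri(a,sa,b,sb); print(X.round(3),e)
for i,j in((0,1),(2,3),(0,2),(1,3)): print(np.linalg.norm(X[i]-X[j]).round(3))
s=sub(b,[(216,303),(358,309)]); print(s,[plane(b,p,.085).round(3) for p in s])
# enlarged crop pair
A=cv2.resize(a["pixels"][160:310,260:440],None,fx=3,fy=3,interpolation=2);B=cv2.resize(b["pixels"][190:320,195:375],None,fx=3,fy=3,interpolation=2)
B=B[:, :]; h=max(A.shape[0],B.shape[0]); pad=lambda I:cv2.copyMakeBorder(I,0,h-I.shape[0],0,0,0)
I=np.hstack([pad(A),pad(B)]); print(I.shape); cv2.imwrite("pics/c1.png",cv2.resize(I,(800,int(I.shape[0]*800/I.shape[1]))))
E
```

```text
[[298.20001220703125, 176.39999389648438], [422.0, 200.0], [276.0, 258.1000061035156], [406.0, 291.0]] [[365.5, 282.1000061035156], [207.6999969482422, 270.20001220703125], [365.3999938964844, 208.8000030517578], [224.0, 199.0]]
[[ 0.542 -0.042  0.183]
 [ 0.566  0.235  0.199]
 [ 0.702 -0.06   0.087]
 [ 0.727  0.233  0.084]] [2.1 1.1 1.3 1.6 4.  2.1 2.1 2.5]
0.279
0.293
0.187
0.198
[[212.74492 300.21194]
 [356.64105 306.70093]] [array([0.52 , 0.246, 0.085]), array([ 0.503, -0.041,  0.085])]
(450, 1080, 3)
```

Call:
arm_command(
  delta_rot=[
    [0, 0, -7],
    [0, 0, -14],
    [0, 0, -21],
    [0, 0, -28],
    [0, 0, -35],
    [0, 0, -42],
    [0, 0, -49],
    [0, 0, -56],
    [0, 0, -63],
    [0, 0, -70],
    [0, 0, -77],
    [0, 0, -84],
  ],
  delta_pos=[
    [0.01, -0.01, -0.02],
    [0.03, -0.025, -0.04],
    [0.05, -0.045, -0.06],
    [0.08, -0.07, -0.08],
    [0.11, -0.09, -0.08],
    [0.14, -0.115, -0.08],
    [0.17, -0.14, -0.08],
    [0.2, -0.165, -0.08],
    [0.23, -0.19, -0.08],
    [0.26, -0.215, -0.08],
    [0.29, -0.24, -0.08],
    [0.32, -0.265, -0.08],
  ],
  gripper=[-1, 0, 1, 1, 1, 1, 1, 1, 1, 1, 1, 1],
)

```text
time: 1.2
position: [0.4363, -0.2029, 0.3026]
tool_rot: [0.591, 0.807, 0.0, 0.0]
ft_force: [0.4, -0.2, -0.3]
grip_width: 0.0213
grip_force: 0.0
```

```bash
cat > togo.py <<'E'
# usage: togo.py x y z tool_y_yaw_deg : tool-frame delta to a tool-down pose
import sys
from h import *
o=status.get_obs(); T=R.from_quat(o["tool_rot"]); x,y,z,yw=map(float,sys.argv[1:5])
yy=np.radians(yw); Y=np.array([np.cos(yy),np.sin(yy),0]); Z=np.array([0,0,-1.]); G=R.from_matrix(np.c_[np.cross(Y,Z),Y,Z])
print("t",round(o["time"],2),"pos",np.round(o["position"],4),"F",np.round(o["ft_force"],1),"q",np.round(o["q"],2),"w",round(float(o["grip_width"]),3))
print("dpos",np.round(T.inv().apply(np.array([x,y,z])-o["position"]),4),"drot",np.round((T.inv()*G).as_rotvec(degrees=True),1))
E
python3 togo.py 0.546 0.005 0.3 85.7; python3 -c "
from h import *
print(viewer.camera('wrist')['mount'].round(3))"
```

```text
t 1.2 pos [ 0.4363 -0.2029  0.3026] F [ 0.4 -0.2 -0.3] q [-0.67  0.23  1.68  0.    1.23 -0.97] w 0.021
dpos [0.1653 0.1672 0.0026] drot [  0.    0.  -68.2]
[[-0.    -0.955 -0.295  0.083]
 [ 1.    -0.001  0.001  0.002]
 [-0.001 -0.295  0.955 -0.162]
 [ 0.     0.     0.     1.   ]]
```

View pics/c1.png

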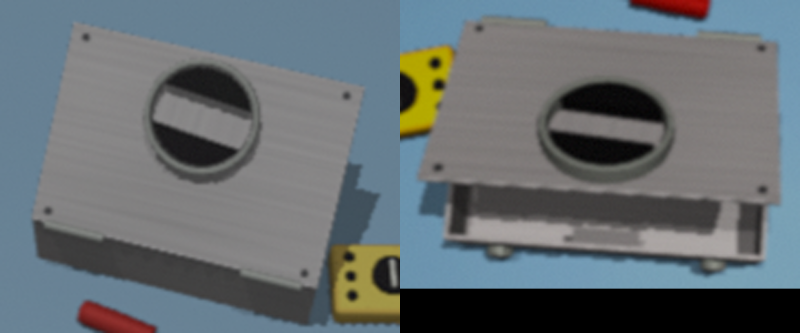

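The crop shows the panel corners clearly, with the slot nearly parallel to the front edge, so it is unlocked. I'll refine the corners from it.

```bash
python3 - <<'E'
from h import *
a=viewer.camera("scene"); b=viewer.camera("top")
X,e=tri(a,[(292.4,169.9),(424.3,199.6),(274.9,256.8),(401.8,287.5)],b,[(365.1,281.4),(204,270.1),(365.1,208.9),(223.4,199.9)])
print(X.round(3),e)
for i,j in((0,1),(2,3),(0,2),(1,3)): print(np.linalg.norm(X[i]-X[j]).round(3))
F=(X[0]+X[1])/2;H=(X[2]+X[3])/2;d=X[1]-X[0]+X[3]-X[2]
yaw=-np.arctan2(d[0],d[1]); th=np.arcsin((F-H)[2]/.2)
print("front",F.round(3),"hinge",H.round(3),"yaw",np.degrees(yaw).round(1),"th",th.round(2))
ex=np.array([np.cos(yaw),np.sin(yaw)]);ey=np.array([-ex[1],ex[0]]); c=H[:2]-.1*ex
print("centre",c.round(3),"push",(c-.06*ex-.095*ey).round(3),"ztop",.089+.16*np.tan(th),"slot",(c-.038*ex).round(3))
E
```

```text
[[ 0.543 -0.049  0.204]
 [ 0.566  0.24   0.202]
 [ 0.701 -0.061  0.091]
 [ 0.724  0.226  0.092]] [0.5 0.9 0.7 0.3 1.  1.6 1.1 0.4]
0.29
0.288
0.195
0.193
front [0.554 0.096 0.203] hinge [0.713 0.083 0.092] yaw -4.6 th 0.59
centre [0.613 0.091] push [0.546 0.001] ztop 0.19682193226089412 slot [0.575 0.094]
```

Call:
arm_command(
  delta_rot=[
    [0, 0, -7],
    [0, 0, -14],
    [0, 0, -21],
    [0, 0, -28],
    [0, 0, -35],
    [0, 0, -42],
    [0, 0, -49],
    [0, 0, -56],
    [0, 0, -63],
    [0, 0, -68],
    [0, 0, -68],
    [0, 0, -68],
  ],
  delta_pos=[
    [0.02, 0.02, 0],
    [0.04, 0.04, 0],
    [0.06, 0.06, 0],
    [0.08, 0.08, 0],
    [0.1, 0.1, 0],
    [0.12, 0.12, 0],
    [0.14, 0.14, 0],
    [0.155, 0.155, 0],
    [0.162, 0.164, 0],
    [0.165, 0.167, 0],
    [0.165, 0.167, 0],
    [0.165, 0.167, 0],
  ],
  gripper=[1, 1, 1, 1, 1, 1, 1, 1, 1, 1, 1, 1],
)

```text
time: 2.35
position: [0.5467, 0.001, 0.3023]
tool_rot: [0.044, 0.999, -0.0, -0.0]
ft_force: [-0.7, -0.2, 0.1]
grip_width: 0.0002
grip_force: 0.0
```

The measured plate is 290 x 194 mm, close to the stated 290 x 200. The start pose is right over the front edge, so I'll move 20 mm inward before pushing down.

Call:
arm_command(
  delta_rot=[
    [0, 0, 0],
    [0, 0, 0],
    [0, 0, 0],
    [0, 0, 0],
    [0, 0, 0],
    [0, 0, 0],
    [0, 0, 0],
    [0, 0, 0],
    [0, 0, 0],
    [0, 0, 0],
    [0, 0, 0],
    [0, 0, 0],
  ],
  delta_pos=[
    [-0.01, 0, 0.015],
    [-0.02, 0, 0.04],
    [-0.02, 0, 0.065],
    [-0.02, 0, 0.085],
    [-0.02, 0, 0.095],
    [-0.02, 0, 0.1],
    [-0.02, 0, 0.105],
    [-0.02, 0, 0.11],
    [-0.02, 0, 0.115],
    [-0.02, 0, 0.12],
    [-0.02, 0, 0.125],
    [-0.02, 0, 0.13],
  ],
  gripper=[1, 1, 1, 1, 1, 1, 1, 1, 1, 1, 1, 1],
)

```text
time: 3.35
position: [0.5668, 0.0005, 0.1726]
tool_rot: [0.042, 0.999, -0.0, 0.0]
ft_force: [-0.9, 0.2, 2.4]
grip_width: 0.0006
grip_force: 1.4
```

Call:
arm_command(
  delta_rot=[
    [0, 0, 0],
    [0, 0, 0],
    [0, 0, 0],
    [0, 0, 0],
    [0, 0, 0],
    [0, 0, 0],
    [0, 0, 0],
    [0, 0, 0],
    [0, 0, 0],
    [0, 0, 0],
    [0, 0, 0],
    [0, 0, 0],
  ],
  delta_pos=[
    [0, 0, 0.006],
    [0, 0, 0.012],
    [0.002, 0, 0.018],
    [0.003, 0, 0.024],
    [0.005, 0, 0.03],
    [0.006, 0, 0.036],
    [0.008, 0, 0.042],
    [0.009, 0, 0.048],
    [0.011, 0, 0.054],
    [0.012, 0, 0.06],
    [0.014, 0, 0.066],
    [0.016, 0, 0.072],
  ],
  gripper=[1, 1, 1, 1, 1, 1, 1, 1, 1, 1, 1, 1],
)

```text
time: 4.35
position: [0.5523, 0.0016, 0.1003]
tool_rot: [0.042, 0.999, -0.0, 0.002]
ft_force: [1.9, -0.4, 2.5]
grip_width: 0.0006
grip_force: 1.2
```

Call:
arm_command(
  delta_rot=[
    [0, 0, 0],
    [0, 0, 0],
    [0, 0, 0],
    [0, 0, 0],
    [0, 0, 0],
    [0, 0, 0],
  ],
  delta_pos=[
    [0, 0, 0.003],
    [0, 0, 0.006],
    [0, 0, 0.008],
    [0, 0, 0.01],
    [0, 0, 0.011],
    [0, 0, 0.011],
  ],
  gripper=[1, 1, 1, 1, 1, 1],
)

```text
time: 4.85
position: [0.5505, 0.0018, 0.0895]
tool_rot: [0.042, 0.999, -0.0, -0.0]
ft_force: [0.8, 0.9, 0.3]
grip_width: 0.0007
grip_force: 0.3
```

```bash
python3 - <<'E'
from h import *
a=viewer.camera("scene"); b=viewer.camera("top")
A=cv2.resize(a["pixels"][120:310,250:450],None,fx=2,fy=2,interpolation=2);B=cv2.resize(b["pixels"][180:370,185:385],None,fx=2,fy=2,interpolation=2)
cv2.imwrite("pics/c2.png",np.hstack([A,B]))
E
```

```text
(no output)
```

View pics/c2.png

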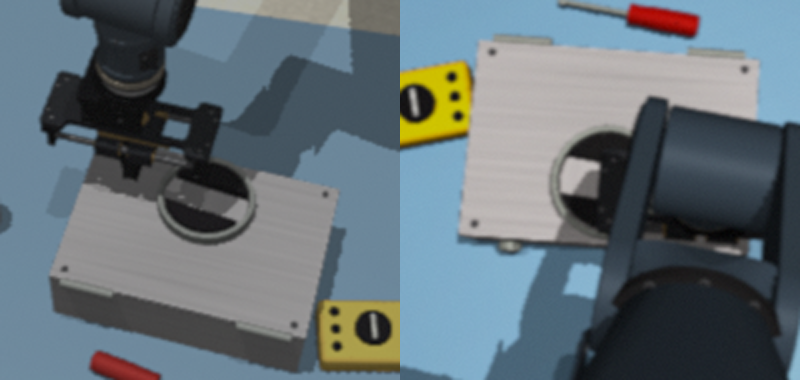

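The panel has come down and looks nearly flat, and the fastener is still unlocked. There's no stop reaction yet, so I'll press until I feel the hard stop.

Call:
arm_command(
  delta_rot=[
    [0, 0, 0],
    [0, 0, 0],
    [0, 0, 0],
    [0, 0, 0],
  ],
  delta_pos=[
    [0, 0, 0.001],
    [0, 0, 0.002],
    [0, 0, 0.003],
    [0, 0, 0.003],
  ],
  gripper=[1, 1, 1, 1],
)

```text
time: 5.28
position: [0.5505, 0.0018, 0.0893]
tool_rot: [0.042, 0.999, -0.0, 0.0]
ft_force: [-4.5, -0.1, 20.8]
grip_width: 0.0003
grip_force: 10.0
```

Call:
arm_command(
  delta_rot=[
    [0, 0, 0],
    [0, 0, 0],
    [0, 0, 0],
    [0, 0, 0],
    [0, 0, 0],
    [0, 0, 0],
    [0, 0, 0],
    [0, 0, 0],
    [0, 0, 0],
  ],
  delta_pos=[
    [0, 0, -0.01],
    [0, 0, -0.03],
    [0, 0, -0.06],
    [0, 0.01, -0.09],
    [-0.005, 0.03, -0.12],
    [-0.01, 0.06, -0.145],
    [-0.015, 0.085, -0.16],
    [-0.017, 0.094, -0.163],
    [-0.017, 0.094, -0.163],
  ],
  gripper=[1, 1, 1, 0.5, 0, -0.15, -0.15, -0.15, -0.15],
)

```text
time: 6.03
position: [0.5761, 0.0959, 0.2506]
tool_rot: [0.04, 0.999, 0.0, 0.001]
ft_force: [-0.6, -0.1, -0.3]
grip_width: 0.0326
grip_force: 0.0
```

```bash
python3 - <<'E'
from h import *
o=status.get_obs(); w=viewer.camera("wrist"); print(o["position"].round(4) if hasattr(o["position"],"round") else o["position"],o["grip_width"])
T=np.eye(4);T[:3,:3]=R.from_quat(o["tool_rot"]).as_matrix();T[:3,3]=o["position"]
w["pose"]=T@w["mount"]; np.savez("w1.npz",**w); cv2.imwrite("pics/w1.png",w["pixels"])
E
```

```text
[0.5761 0.0959 0.2506] 0.03259264870687972
```

View pics/w1.png

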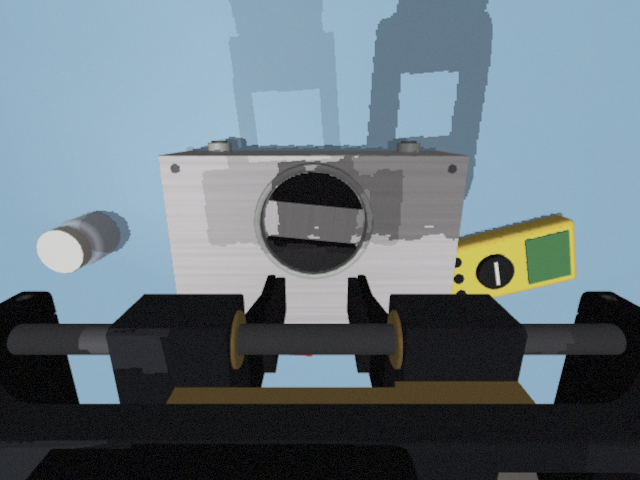

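The wrist view shows the shut panel, with the ring centred near (313,220). The slot runs between two black jaws from about (270,215) to (362,225), slightly turned clockwise.

```bash
cat > slot.py <<'E'
import sys
from h import *
f=sys.argv[1]; w=dict(np.load(f)); u0,v0,r=map(int,sys.argv[2:5])
g=cv2.cvtColor(w["pixels"],cv2.COLOR_BGR2GRAY); m=np.zeros_like(g); cv2.circle(m,(u0,v0),r,255,-1)
m=((g<45)&(m>0)).astype(np.uint8)
n,l,s,c=cv2.connectedComponentsWithStats(m); k=np.argsort(-s[1:,4])[:2]+1; print("areas",s[k,4])
C=[max(cv2.findContours((l==i).astype(np.uint8),0,1)[0],key=len).reshape(-1,2) for i in k]
W=[np.array([plane(w,p,.106)[:2] for p in c]) for c in C]
al=np.vstack(W).astype(np.float32); (cx,cy),rad=cv2.minEnclosingCircle(al); print("circle",round(cx,4),round(cy,4),"r",round(rad,4))
for a in W:  # long axis of each jaw
    rc=cv2.minAreaRect(a.astype(np.float32)); p=cv2.boxPoints(rc); e=max((p[1]-p[0],p[2]-p[1]),key=np.linalg.norm)
    print("jaw dir",round(np.degrees(np.arctan2(e[1],e[0]))%180,1),np.round(rc[1],4))
E
python3 slot.py w1.npz 313 220 56; python3 - <<'E'
from h import *
w=dict(np.load("w1.npz"))
for p in [(163,156),(468,155)]: print(plane(w,p,.089).round(4))
E
```

```text
areas [2161 1929]
circle 0.578 0.0949 r 0.048
jaw dir 79.7 [0.084  0.0286]
jaw dir 79.7 [0.0844 0.0314]
[ 0.5063 -0.0392  0.089 ]
[0.5284 0.2432 0.089 ]
```

Jaw radius 48.0 mm matches exactly. The centre is (0.578, 0.095), the slot points at 79.7° and the panel's y axis at 85.5°, so the cam is at about 0.1 rad. I'll put both fingertips in the slot, 50 mm apart, and turn about the axis.

Call:
arm_command(
  delta_rot=[
    [0, 0, 3],
    [0, 0, 5.7],
    [0, 0, 5.7],
    [0, 0, 5.7],
    [0, 0, 5.7],
    [0, 0, 5.7],
    [0, 0, 5.7],
    [0, 0, 5.7],
  ],
  delta_pos=[
    [-0.002, -0.001, 0.02],
    [-0.002, -0.001, 0.05],
    [-0.002, -0.001, 0.08],
    [-0.002, -0.001, 0.105],
    [-0.002, -0.001, 0.12],
    [-0.002, -0.001, 0.13],
    [-0.002, -0.001, 0.132],
    [-0.002, -0.001, 0.132],
  ],
  gripper=[-0.15, -0.15, -0.15, -0.15, -0.15, -0.15, -0.15, -0.15],
)

```text
time: 6.75
position: [0.5764, 0.092, 0.1163]
tool_rot: [0.092, 0.996, -0.0, -0.002]
ft_force: [-0.9, -0.9, 0.1]
grip_width: 0.0502
grip_force: 0.0
```

```bash
python3 togo.py 0.578 0.095 0.097 79.7
```

```text
t 6.75 pos [0.5764 0.092  0.1163] F [-0.9 -0.9  0.1] q [-0.03  0.61  1.63 -0.    0.9  -1.42] w 0.05
dpos [-0.0011  0.0033  0.0192] drot [-0.  -0.2 -0.3]
```

Call:
arm_command(
  delta_rot=[
    [0, 0, 0],
    [0, 0, 0],
    [0, 0, 0],
    [0, 0, 0],
    [0, 0, 0],
  ],
  delta_pos=[
    [-0.001, 0.003, 0.003],
    [-0.001, 0.003, 0.009],
    [-0.001, 0.003, 0.015],
    [-0.001, 0.003, 0.019],
    [-0.001, 0.003, 0.019],
  ],
  gripper=[-0.15, -0.15, -0.15, -0.15, -0.15],
)

```text
time: 7.17
position: [0.5783, 0.0958, 0.0978]
tool_rot: [0.091, 0.996, -0.0, -0.001]
ft_force: [0.3, 1.1, 0.8]
grip_width: 0.0502
grip_force: 0.0
```

```bash
python3 togo.py 0.578 0.095 0.097 79.7
```

```text
t 7.17 pos [0.5783 0.0958 0.0978] F [0.3 1.1 0.8] q [-0.03  0.64  1.64 -0.    0.86 -1.41] w 0.05
dpos [ 0.0002 -0.0008  0.0008] drot [-0.  -0.1 -0.2]
```

The fingertips are in the slot, about 6 mm above its floor, with no contact force. Now I'll turn clockwise, which is positive about the tool's z.

Call:
arm_command(
  delta_rot=[
    [0, 0, 4],
    [0, 0, 8],
    [0, 0, 12],
    [0, 0, 16],
    [0, 0, 20],
    [0, 0, 25],
    [0, 0, 30],
    [0, 0, 35],
    [0, 0, 40],
    [0, 0, 45],
    [0, 0, 50],
    [0, 0, 55],
  ],
  delta_pos=[
    [0, 0, 0],
    [0, 0, 0],
    [0, 0, 0],
    [0, 0, 0],
    [0, 0, 0],
    [0, 0, 0],
    [0, 0, 0],
    [0, 0, 0],
    [0, 0, 0],
    [0, 0, 0],
    [0, 0, 0],
    [0, 0, 0],
  ],
  gripper=[-0.15, -0.15, -0.15, -0.15, -0.15, -0.15, -0.15, -0.15, -0.15, -0.15, -0.15, -0.15],
)

```text
time: 8.17
position: [0.5796, 0.0952, 0.0988]
tool_rot: [0.542, 0.84, -0.0, 0.001]
ft_force: [1.4, -1.8, -1.0]
grip_width: 0.0498
grip_force: 1.6
```

Call:
arm_command(
  delta_rot=[
    [0, 0, 5],
    [0, 0, 10],
    [0, 0, 15],
    [0, 0, 20],
    [0, 0, 25],
    [0, 0, 29],
    [0, 0, 33],
    [0, 0, 35],
    [0, 0, 36],
  ],
  delta_pos=[
    [0, 0, 0],
    [0, 0, 0],
    [0, 0, 0],
    [0, 0, 0],
    [0, 0, 0],
    [0, 0, 0],
    [0, 0, 0],
    [0, 0, 0],
    [0, 0, 0],
  ],
  gripper=[-0.15, -0.15, -0.15, -0.15, -0.15, -0.15, -0.15, -0.15, -0.15],
)

```text
time: 8.92
position: [0.5805, 0.0942, 0.0989]
tool_rot: [0.774, 0.633, 0.001, 0.002]
ft_force: [1.8, -4.8, -1.2]
grip_width: 0.0501
grip_force: 2.5
```

```bash
python3 togo.py 0.578 0.095 0.097 -4.5; python3 -c "
from h import *
print(np.round(status.get_obs()['moment'],3))"
```

```text
t 8.92 pos [0.5805 0.0942 0.0989] F [ 1.8 -4.8 -1.2] q [-0.03  0.64  1.63 -0.    0.86  0.18] w 0.05
dpos [ 0.0002 -0.0026  0.0019] drot [ 0.2  0.1 -7. ]
[-0.887 -0.582  0.054]
```

Call:
arm_command(
  delta_rot=[
    [0, 0, 2],
    [0, 0, 4],
    [0, 0, 6],
    [0, 0, 7],
    [0, 0, 7],
  ],
  delta_pos=[
    [0, 0, 0],
    [0, 0, 0],
    [0, 0, 0],
    [0, 0, 0],
    [0, 0, 0],
  ],
  gripper=[-0.15, -0.15, -0.15, -0.15, -0.15],
)

```text
time: 9.33
position: [0.5806, 0.0938, 0.0989]
tool_rot: [0.811, 0.585, 0.0, 0.002]
ft_force: [2.1, -5.6, -1.8]
grip_width: 0.05
grip_force: 3.0
```

```bash
python3 togo.py 0.578 0.095 0.097 -4.5; python3 -c "
from h import *
print(np.round(status.get_obs()['moment'],3))"
```

```text
t 9.33 pos [0.5806 0.0938 0.0989] F [ 2.1 -5.6 -1.8] q [-0.03  0.64  1.63 -0.    0.86  0.3 ] w 0.05
dpos [ 0.0003 -0.0028  0.0019] drot [  0.2   0.1 -13.9]
[-1.191 -0.492  0.141]
```

Call:
arm_command(
  delta_rot=[
    [0, 0, 2],
    [0, 0, 4],
    [0, 0, 6],
    [0, 0, 6],
  ],
  delta_pos=[
    [0, 0, 0],
    [0, 0, 0],
    [0, 0, 0],
    [0, 0, 0],
  ],
  gripper=[-0.15, -0.15, -0.15, -0.15],
)

```text
time: 9.67
position: [0.5802, 0.093, 0.0989]
tool_rot: [0.837, 0.547, -0.001, 0.004]
ft_force: [1.8, -7.6, -1.3]
grip_width: 0.05
grip_force: 35.7
```

```bash
python3 togo.py 0.578 0.095 0.097 -4.5; python3 -c "
from h import *
print(np.round(status.get_obs()['moment'],3))"
```

```text
t 9.67 pos [0.5802 0.093  0.0989] F [ 1.8 -7.6 -1.3] q [-0.03  0.64  1.63 -0.01  0.86  0.39] w 0.05
dpos [ 0.001  -0.0028  0.0018] drot [  0.3   0.4 -19.2]
[-1.175 -0.433  2.734]
```

The moment jumped to 2.7 N m, so the fastener is against its stop. I'll back off within the play, lift out and look.

Call:
arm_command(
  delta_rot=[
    [0, 0, -5],
    [0, 0, -12],
    [0, 0, -17],
    [0, 0, -19],
    [0, 0, -19],
    [0, 0, -19],
    [0, 0, -19],
    [0, 0, -19],
    [0, 0, -19],
    [0, 0, -19],
    [0, 0, -19],
    [0, 0, -19],
  ],
  delta_pos=[
    [0, 0, 0],
    [0, 0, 0],
    [0, 0, 0],
    [0, 0, 0],
    [0, 0, -0.005],
    [0, 0, -0.015],
    [0, 0, -0.03],
    [0, 0, -0.06],
    [0, 0, -0.09],
    [0, 0, -0.12],
    [0, 0, -0.15],
    [0, 0, -0.15],
  ],
  gripper=[-0.15, -0.15, -0.15, -0.15, -0.15, -0.15, -0.15, -0.15, -0.15, -0.15, -0.15, -0.15],
)

```text
time: 10.67
position: [0.5829, 0.096, 0.2565]
tool_rot: [0.74, 0.672, 0.005, 0.005]
ft_force: [0.7, -0.1, 0.2]
grip_width: 0.0501
grip_force: 0.0
```

```bash
python3 - <<'E'
from h import *
o=status.get_obs(); w=viewer.camera("wrist"); a=viewer.camera("scene")
T=np.eye(4);T[:3,:3]=R.from_quat(o["tool_rot"]).as_matrix();T[:3,3]=o["position"]
w["pose"]=T@w["mount"]; np.savez("w2.npz",**w)
cv2.imwrite("pics/w2.png",np.hstack([cv2.resize(w["pixels"],(400,300)),cv2.resize(a["pixels"][120:330,220:500],(400,300))]))
E
```

```text
(no output)
```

View pics/w2.png

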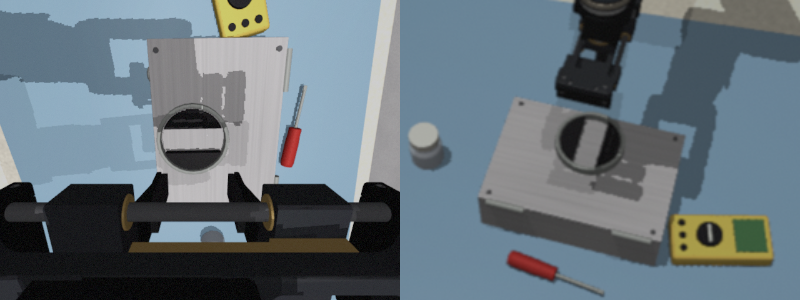

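The fastener's slot, near (193,139) in the left half, now runs front to back. The panel is flat, and the meter, driver and jar look undisturbed. I'll check the slot angle by measurement.

```bash
python3 slot.py w2.npz 309 222 56; python3 - <<'E'
from h import *
w=dict(np.load("w2.npz"))
for p in [(240,62),(456,61)]: print(plane(w,p,.089).round(4))
for p in [(88,79),(446,79)]: pass
E
```

```text
areas [1984 1924]
circle 0.5786 0.0958 r 0.0478
jaw dir 174.3 [0.0278 0.0842]
jaw dir 175.5 [0.031  0.0854]
[0.534  0.2436 0.089 ]
[0.7232 0.2265 0.089 ]
```

```bash
python3 -c "
from rig import robot
print(robot.hand_in())"
```

```text
the job is handed in; nothing more can be done
None
```

The panel is pushed shut to its hard stop and the fastener is turned clockwise to its stop, with the slot measured front to back within about 1°; handed in at about 11 s with the robot clear of everything and the meter, screwdriver and jar apparently unmoved in the final pictures.

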